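# Load a specimen into the microscope's sample changer and index it under the lens

### The job

Load the waiting specimen into the microscope's sample changer: slide the gate fully open, push the puck along the deck, flat and without lifting it, fully home into the empty pocket, and slide the gate fully shut again. Then turn the wheel one click, anticlockwise seen from above, so that the puck sits under the microscope and the wheel rests in its click, and last press the grey camera button fully down and let it go. The other specimens must stay in their pockets, and everything else on the bench where it lies.

Things in the scene. Friction and masses are not known exactly. Their poses are not given: they have to be found in the camera images.
- changer: fixed plywood sample changer; origin on the bench on the wheel's vertical axis, z up; sizes in mm in its axes. Base disc radius 135, 12 high. Wheel: disc of radius 96, six pockets open at the rim. A fixed fence round it (radius 98 to 104, 34 high) has one mouth, 50 wide, on the -x axis, closed by the gate; the loading deck lies outside it. Microscope at 240 degrees anticlockwise from +x.
- stud (a point): top centre of one of the wheel's six upright steel studs, height 62, moving with the wheel: radius 5, 76 from the axis, one on each rib (rib tops 32 high, nut 20 across at the stud's foot up to height 38). At the start they stand at 30 (this one), 90, 150, 210, 270 and 330 degrees anticlockwise from changer +x. Hub cap: radius 20, to height 52.
- deck (a point): centre of the loading deck's top, at changer (-170, 0), height 22.5. The deck reaches out to x = -235 and is 126 wide, its outer part without lips; two straight walls, 36 high, narrow it like a funnel from full width at x = -148 to 50 wide at x = -115, just outside the gate.
- lens (a point): centre of the microscope's lower end, 90 high, 70 from the wheel's axis at 240 degrees. Black tube, radius 18 (side knob to 31), up to 231 high, on a plywood arm 138 high; the arm is held outside the wheel by two rods 202 high, 180 from the axis, 34 either side of the arm; their foot reaches 203 from the axis.
- wheel (a joint): turn of the wheel, rad, 0 at the start, positive anticlockwise from above. It clicks every 1.047 rad (60 degrees): a spring torque of about 0.42 N m at most (some 6 N at a stud, plus light friction) draws it to the nearest click, so that past about 0.55 rad it runs on to the next by itself; it is damped and does not spin on.
- gate (a joint): opening of the gate, m: 0 shut, 0.056 fully open; it slides along changer +y, stays where it is left, and needs about 2 N. At the start it is shut or within 5 mm of it.
- gate_knob (a point): top centre of the gate's upright steel knob, a pin of radius 6 from height 38 to 70 on the gate, 18 to the +y side of its middle. The gate is an aluminium plate 48 wide along changer y, 6 thick, from height 23 to 38, at changer x = -109, just outside the mouth; when open it stands clear on the +y side.
- sample: the specimen to load: a grey round puck, diameter 42, 14 high, about 60 g, with a steel disc in its top; origin at the centre of its underside. It waits on the loading deck, outside the gate.
- pocket_empty (a point): point on the floor of the empty pocket, moving with the wheel, where the centre of the puck's underside lies when fully home (70 from the axis, height 22). Pockets are 47 wide, radial, 60 degrees apart, and end at a hub of radius 49. At the start it is at the mouth, at changer (-70, 0).
- view (a point): fixed point on the pocket floor straight under the microscope, at 240 degrees, where pocket_empty comes to lie after one click.
- sample_b: a like puck already in the pocket under the microscope at the start
- sample_c: a like puck in the pocket at 300 degrees at the start
- sample_d: a like puck in the pocket at 60 degrees at the start
- pocket_b (a point): home point of sample_b's pocket, on the wheel
- pocket_c (a point): home point of sample_c's pocket, on the wheel
- pocket_d (a point): home point of sample_d's pocket, on the wheel
- shutter (a joint): camera button, m: 0 released, 0.006 fully down; sprung, 5 N to press fully.
- shutter_top (a point): centre of the top of the camera button, a grey round cap of radius 14 standing 10 proud of its round collar, on a fixed black box 70 x 90 x 28 on the bench; about 50 above the bench
- nut: bystander: hexagon nut 22 across, 12 high, on the changer's base disc outside the fence, on the far side from the mouth
- tape: bystander: black roll of tape, radius 22, 16 high, on the bench beside the deck on its -y side
- offcut: bystander: plywood offcut about 75 x 40, 5 thick, on the bench beside the deck on its +y side
- bracket: bystander: red printed bracket 100 x 70 x 30 on the bench to the robot's right
- scissors: bystander: blue scissors, about 190 long, on the bench to the far left
- glue: bystander: white bottle, radius 20, 110 high, on the bench to the near right
Not all that is in view belongs to the job. Leave any green or red look-alike of the sample alone. There is more than one size of the part that bears shutter; the job needs the smaller.

How it is judged:
On the way, in this order (a step that is already met when the one before it is completed fails the run):
1. the gate is slid open (at least 46 of its 56 mm) (value of joint gate above 0.046 m), for 0.1 s.
2. the puck lies fully home in the empty pocket, within 7 mm, flat (horizontal distance between sample and pocket_empty below 0.007 m and z of sample in the frame of pocket_empty below 0.004 m and angle between sample's own z axis and vertical below 0.1 rad and value of joint wheel between -0.15 and 0.15 rad), for 0.2 s.
3. the gate is shut (within 8 mm) with the puck in the pocket (horizontal distance between sample and pocket_empty below 0.007 m and z of sample in the frame of pocket_empty below 0.004 m and angle between sample's own z axis and vertical below 0.1 rad and value of joint gate below 0.008 m), for 0.1 s.
4. the wheel rests one click on, anticlockwise, with the puck under the microscope (horizontal distance between sample and pocket_empty below 0.007 m and z of sample in the frame of pocket_empty below 0.004 m and angle between sample's own z axis and vertical below 0.1 rad and value of joint wheel between 0.967 and 1.127 rad and velocity of joint wheel between -0.1 and 0.1 rad/s), for 0.3 s.
5. the camera button is pressed down (at least 4.5 of its 6 mm) (value of joint wheel between 0.967 and 1.127 rad and value of joint shutter above 0.0045 m), for 0.05 s.
At the end, for the whole second after the job is handed in: Puck flat in the once-empty pocket (7 mm), under the microscope (12 mm); wheel one click (1.047 rad, within 0.08) anticlockwise; gate shut (8 mm); button released; other pucks in their pockets (9 mm, not lifted 4 mm); bystanders within 30 mm of their starts (all of step 3 and value of joint wheel between 0.967 and 1.127 rad and horizontal distance between sample and view below 0.012 m and value of joint shutter below 0.0015 m and linear speed of sample below 0.02 m/s and horizontal distance between sample_b and pocket_b below 0.009 m and horizontal distance between sample_c and pocket_c below 0.009 m and horizontal distance between sample_d and pocket_d below 0.009 m and z of sample_b in the frame of pocket_b below 0.004 m and z of sample_c in the frame of pocket_c below 0.004 m and z of sample_d in the frame of pocket_d below 0.004 m and distance of each of nut, tape, offcut, bracket, scissors, glue from where it was at the start of the episode below 0.03 m); the robot touches nothing.
It fails at once if the specimen is lifted more than 10 mm off the deck, or tipped (z of sample in the frame of changer above 0.0325 m or angle between sample's own z axis and vertical above 0.5 rad).
It fails at once if the wheel is turned on towards a second click, or backwards by half a click (value of joint wheel above 1.6 rad or value of joint wheel below -0.5 rad).
It fails at once if a bystander is knocked away (more than 30 mm) (distance of any of nut, tape, offcut, bracket, scissors, glue from where it was at the start of the episode above 0.03 m).
It also fails if it takes over 66 s, if anything falls off the work surface, if the arm or the gripper's body presses on something with over 40 N, if the wrist force passes 120 N, or if a joint passes its speed limit or range.

### The arm

A 6-joint arm with a two-finger parallel gripper is mounted at the origin on the work surface. World frame = base frame: x ahead of the robot, y to its left, z up, the work surface at z = 0. Lengths are in m, angles in rad, forces in N, time in s.
With the tool pointing down it reaches from about 0.4 to 0.825 m from the base axis. Payload 7 kg.
Tool frame: the origin (TCP) lies midway between the tips of the shut fingers; the grasp point (between the pads) lies arm.hold_point_z behind it (arm.hold_point_z is the distance from the TCP to the grasp point, in m); z points along the fingers, y is the line along which they close (so a half turn about z gives the same grasp; the last joint's range is limited). The gripper opens to 88 mm and grips with 3 to 60 N. Pads are 19 mm wide; open, the fingers measure 130 mm over their backs; the gripper's body (78 mm by 193 mm) begins 47 mm behind the grasp point.
Start: joints at [-0.877, 0.359, 0.012, 0, -1.224, -0.288], TCP at [0.266, -0.62, 0.227] pointing down, gripper open.
Joint ranges: [-3.07, 3.07], [-1.43, 2.12], [-1.02, 1.25], [-3.03, 1.67], [-3.05, -0], [-3.03, 3.03]. Speed limits (rad/s): [2.39, 2.39, 3.01, 3.14, 3.14, 3.14].

### API

Orientations are given as [roll, pitch, yaw] about the fixed x, y, z axes, in that order (R = Rz(yaw) Ry(pitch) Rx(roll)).
In Python, from station import arm gives the robot as it stands.
- The arm moves only by the shell command python3 -m crank 'ROWS' [OPENING] [FORCE]. ROWS is JSON, a list that holds one entry, the list of rows, each a list of 4 numbers: the shift along the tool's x, y, z in units of 25 mm (1.0 is 25 mm), then the turn about the tool's z in units of 5 degrees (1.0 is 5 degrees). A call has 1 to 12 rows; each row is the pose to reach, as a shift and turn from the pose commanded when the call began, along the tool's axes at that moment; what a row does not reach only later rows make up. A row lasts 1/8 s, in which the tool goes at most 62.5 mm and 10.7 degrees, less where a joint would pass 70% of its speed; a pose out of reach is approached as far as the arm can. A call with a gripper value outside its range is refused whole. OPENING is the closure, from 0 (fully open) to 1 (shut), set as the call begins (- or left out, the last holds). The fingers move at their own pace and stop on an object; FORCE is the grip in N (left out, the last holds). Time passes only in rows, so rows that repeat a pose let the fingers close. It gives the time, the measured TCP pose, the force, the opening and the grip force at its end, in the units of the state.
- arm.get_state(): the state, without advancing time (a new reading comes with each control period).
- arm.grab_frame(name): name is "scene" or "top" or "wrist"; returns (picture, depth): 420x560x3 uint8, red, green, blue; 420x560 float32, m along the optical axis (not along the pixel's ray), 0 where there is no reading.
- arm.get_calibration(name): a dict with "mtx" (3x3 intrinsics, pixels), "R" (3x3) and "t" (3): a world point X has camera coordinates R X + t; the wrist camera has in their place "mount" (4x4, takes a point from camera to tool coordinates, whose origin is the TCP and whose axes are the flange's). Camera axes: x right, y down, z forward; pixel columns grow to the right and rows downward; lengths in m; the calibration is good to about 2 mm. A picture is of the moment at which its call begins: read the wrist's pose just before it. get_calibration takes no time and is no camera call.
- arm.job_done(): hands the job in; it is judged then, once.
Trained networks look in the newest picture that a camera, given by its name, has taken for a name from the list of things; names that differ only in an ending like _2 or _b are one class to them, and where a whole thing is asked for, a point or a joint stands for the part that bears it (a point fixed in the world has none). Each returns a list of dicts, best first, with "score" (0 to 1); they miss things now and then, are a little off and sometimes report something else, mostly with a low value. They report only what shows in the picture. A call takes as long as a camera call. They do not tell look-alikes from the thing itself.
- arm.recognise(thing, camera): "extent" ([left, top, width, height] in pixels, round what is visible of it).
- arm.trace(thing, camera): "mask" (420x560 bool, what is visible of it) and "extent" ([left, top, width, height] in pixels, round what is visible of it).
The state is a dict: "t": time; "q": joint angles; "qd": joint speeds; "joint_efforts": joint torques, N m; "eef_pos": TCP position; "ee_rot": TCP orientation; "force": force on the tool from outside, world axes, zero at the start; "moment": the same for the moment, N m; "width": finger opening in m; "gripper_force": force on a finger pad.
Only numpy, scipy, OpenCV 4.12 (cv2) and the standard library are available. Lean on these libraries where they do the work, as an engineer would, in place of code of your own. Each camera call takes 0.05 s, during which the arm holds its last target. There are 200 camera calls.

## Working session

There is one attempt and no reset: what is moved stays moved. The work goes in short steps, Python scripts to look and compute and a shell command to move; the robot and the scene stay as the last step left them, time stands still between calls to the robot, and variables do not carry over. Pictures are saved under pics/ and viewed, at most 10 in all, crops included, and the job is handed in when it is done.

```bash
ls; mkdir -p pics
python3 - <<'E'
from station import arm
import cv2,numpy as np
s=arm.get_state();print(s['t'],s['eef_pos'],s['ee_rot'],s['width'],arm.hold_point_z)
for n in("top","scene"):
    p,d=arm.grab_frame(n);cv2.imwrite(f"pics/{n}0.png",p[:,:,::-1])
    c=arm.get_calibration(n);K=c['mtx'];R=np.array(c['R']);t=np.array(c['t'])
    print(n,K,R,t)
    for th in("changer","stud","deck","lens","gate_knob","sample","shutter_top","gate","shutter","pocket_empty"):
        try:
            for r in arm.recognise(th,n)[:6]:
                l,tp,w,h=r['extent'];u=l+w/2;v=tp+h/2
                z=float(d[int(v),int(u)]);X=R.T@(z*np.linalg.inv(K)@[u,v,1]-t)
                print(n,th,round(r['score'],2),np.round(r['extent']),np.round(X,3))
        except Exception as e: print(th,e)
E
```

```text
pics
0.0 [ 0.26624069 -0.61974201  0.22562114] [ 3.13994078e+00 -1.81712333e-04 -2.73586176e+00] 0.08766042122040542 0.0188
top [[426.12102734   0.         271.2733155 ]
 [  0.         426.12102734 211.15942453]
 [  0.           0.           1.        ]] [[-0.02675261 -0.99958042 -0.01110342]
 [-0.99389363  0.02778661 -0.10678649]
 [ 0.10705022  0.0081788  -0.99421997]] [-0.01899882  0.47703517  1.30104321]
top changer 0.61 [220. 126. 113. 108.] [ 0.574 -0.052  0.025]
top changer 0.45 [167. 225.   6.  10.] [0.426 0.279 0.047]
top changer 0.2 [286. 195.   4.  11.] [ 0.502 -0.084  0.074]
top stud 0.59 [233. 147.  64.  62.] [ 0.577 -0.016  0.053]
top deck 0.82 [222. 123. 117. 113.] [ 0.574 -0.063  0.027]
top lens 0.65 [219. 126. 119. 109.] [ 0.572 -0.057  0.031]
top gate_knob 0.75 [232. 150.  60.  59.] [ 0.573 -0.009  0.049]
top sample 0.67 [276. 166.  12.  10.] [ 0.601 -0.068  0.034]
top sample 0.53 [304. 204.  14.  13.] [ 0.476 -0.154  0.038]
top sample 0.51 [312. 247.  14.  16.] [ 0.336 -0.177  0.011]
top sample 0.46 [351. 211.  17.  16.] [ 0.446 -0.305  0.019]
top sample 0.17 [291. 
[... 1343 characters left out ...]
 0.51 [338. 266.  19.  16.] [ 0.663 -0.021  0.037]
scene sample 0.49 [240. 253.  21.  16.] [ 0.488 -0.157  0.035]
scene shutter_top 0.66 [280. 226.  86.  57.] [ 0.59  -0.022  0.043]
scene shutter_top 0.56 [348. 167.   8.  10.] [0.433 0.271 0.047]
scene shutter_top 0.45 [239. 254.  20.  15.] [ 0.487 -0.161  0.036]
scene shutter 0.7 [235. 230.  28.  13.] [ 0.402 -0.091  0.005]
scene shutter 0.62 [347. 169.   8.   2.] [0.429 0.269 0.051]
scene shutter 0.55 [302. 132.  16.  11.] [0.249 0.286 0.069]
scene shutter 0.22 [225. 204. 156. 133.] [ 0.644 -0.151  0.139]
scene pocket_empty 0.36 [285. 229.  79.  58.] [ 0.597 -0.023  0.038]
scene pocket_empty 0.3 [334. 268.  20.  17.] [ 0.664 -0.03   0.038]
```

Run:
```python
import cv2
p=cv2.imread('pics/top0.png');cv2.imwrite('pics/topc.png',cv2.resize(p[110:320,130:380],None,fx=2.85*1.1,fy=2.85,interpolation=2)[:, :800])
p=cv2.imread('pics/scene0.png');cv2.imwrite('pics/scenec.png',cv2.resize(p[120:350,120:400],None,fx=2.6,fy=2.6,interpolation=2))
```

```text
(no output)
```

View pics/topc.png

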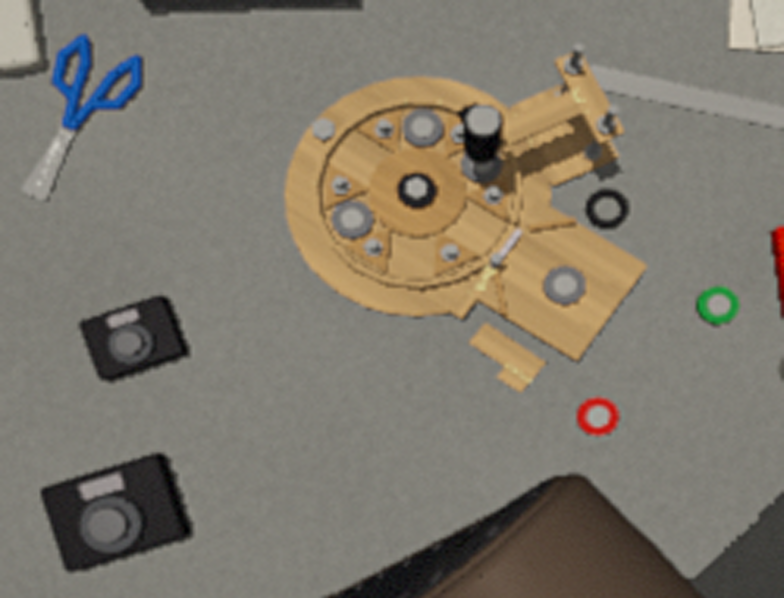

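View pics/scenec.png

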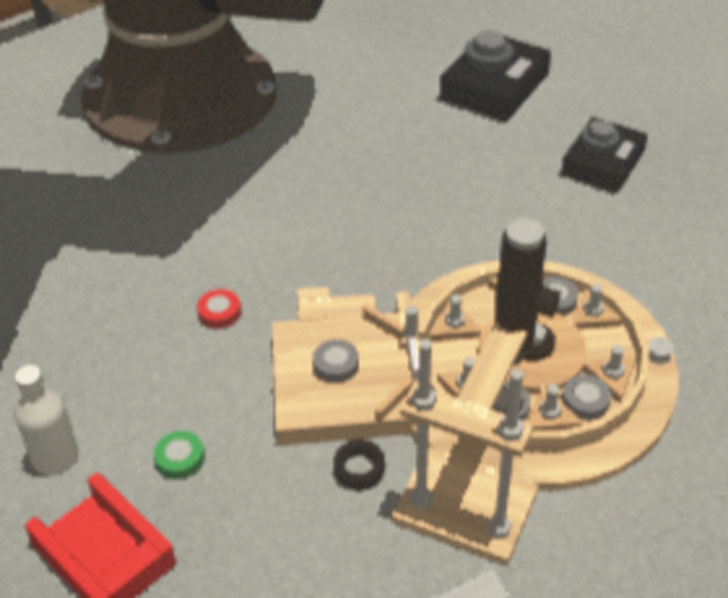

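The top crop shows the changer, with its hub at full-image pixel (263,176) and the deck to the lower right. The candidates are:
- **Specimen:** the grey puck on the deck at (310,210) fits. The red ring at (320,256) and the green ring at (359,217) are look-alikes lying on the bench.
- **Camera:** the boxes are at (171,229), smaller, and (165,292), larger. The job needs the smaller one at about (0.425, 0.275).

Next I'll fit the changer's pose.

```bash
cat > h.py <<'E'
import numpy as np,cv2
from station import arm
from scipy.optimize import least_squares
def cam(n):
    c=arm.get_calibration(n);K=np.array(c['mtx'])
    if 'R' in c: return K,np.array(c['R']),np.array(c['t'])
    s=arm.get_state();r,p,y=s['ee_rot']
    from scipy.spatial.transform import Rotation as Ro
    T=np.eye(4);T[:3,:3]=Ro.from_euler('xyz',[r,p,y]).as_matrix();T[:3,3]=s['eef_pos']
    M=np.linalg.inv(T@np.array(c['mount']));return K,M[:3,:3],M[:3,3]
def proj(C,X):
    K,R,t=C;x=(np.atleast_2d(X)@R.T+t)@K.T;return x[:,:2]/x[:,2:]
def pix2z(C,uv,z):
    K,R,t=C;d=R.T@np.linalg.inv(K)@[uv[0],uv[1],1];o=-R.T@t;return o+d*(z-o[2])/d[2]
def ch(p,P):  # changer mm -> world
    P=np.atleast_2d(P)/1000;c,s=np.cos(p[2]),np.sin(p[2])
    return np.c_[p[0]+c*P[:,0]-s*P[:,1],p[1]+s*P[:,0]+c*P[:,1],P[:,2]]
def inv(p,X):
    d=np.asarray(X)[:2]-p[:2];c,s=np.cos(p[2]),np.sin(p[2]);return 1000*np.array([c*d[0]+s*d[1],-s*d[0]+c*d[1]])
def stud(a): return [76*np.cos(np.radians(a)),76*np.sin(np.radians(a)),62]
def fit(C,P,uv,p0):
    f=lambda p:(proj(C,ch(p,P))-uv).ravel()
    r=least_squares(f,p0,loss='soft_l1');return r.x,r.fun.reshape(-1,2)
def move(xyz,yaw=None):
    """rows for target TCP world xyz (m), yaw: units of tool axes from present measured pose"""
    from scipy.spatial.transform import Rotation as Ro
    s=arm.get_state();R=Ro.from_euler('xyz',s['ee_rot']).as_matrix()
    d=R.T@(np.array(xyz)-s['eef_pos'])/.025
    w=0 if yaw is None else -np.degrees((yaw-s['ee_rot'][2]+np.pi)%(2*np.pi)-np.pi)/5
    return np.round(d,2),round(w,2)
E
python3 - <<'E'
from h import *
C=cam('top')
c=np.array([[416,188],[340,185],[385,128],[374,247],[450,251],[492,195],[643,265],[578,358],[576,55],[612,118]])
uv=np.c_[130+c[:,0]/3.136,110+c[:,1]/2.85]
h=pix2z(C,uv[0],.052);k=pix2z(C,uv[6:8].mean(0),.0225);print(h,k)
yaw=np.arctan2(h[1]-k[1],h[0]-k[0])
# assign studs by nearest angle
P=[[0,0,52]]
for u in uv[1:6]:
    a=np.degrees(np.arctan2(*(pix2z(C,u,.062)-h)[[1,0]]))-np.degrees(yaw);a=30+60*np.round((a-30)/60);P.append(stud(a))
P+= [[-235,-63,22.5],[-235,63,22.5],[-119.4+0,-139,202],[-60.6,-173,202]]
# order-check corner assignment/rods
best=None
for sw in(0,1):
  for sr in (0,1):
    Q=np.array(P,float)
    if sw:Q[[6,7]]=Q[[7,6]]
    if sr:Q[[8,9]]=Q[[9,8]]
    p,r=fit(C,Q,uv,[h[0],h[1],yaw])
    if best is None or abs(r).sum()<abs(best[1]).sum():best=(p,r,sw,sr)
p,r=best[:2];print(p,np.degrees(p[2]),best[2:],r.round(1).tolist())
s=pix2z(C,(310.5,210),.0365);print('sample',s,inv(p,s),'knob',ch(p,[-109,18,70]))
np.save('p.npy',p)
print(inv(p,[.455,.275]))
b=ch(p,[-125,0,230])[0];print(b,move(b,p[2]-np.pi/2+np.radians(20)),move(b,p[2]+np.pi/2+np.radians(20)))
print(arm.get_calibration('wrist')['mount'])
E
```

```text
[ 0.5831397  -0.00864521  0.052     ] [ 0.44657218 -0.19731033  0.0225    ]
[ 0.57985733 -0.00833235  0.94970109] 54.413864375848796 (0, 1) [[-0.1, 1.1], [-0.7, -0.2], [-1.1, -0.4], [-0.8, 0.2], [-0.1, 0.5], [0.4, -0.3], [1.5, 0.7], [-0.1, 1.6], [0.7, -1.8], [0.4, -2.2]]
sample [ 0.47536007 -0.15318189  0.0365    ] [-178.6073718     0.68977074] knob [[ 0.50178903 -0.08650101  0.07      ]]
[157.75989662 266.41769219]
[ 0.50711656 -0.10998755  0.23      ] (array([-16.9 ,  14.95,  -0.14]), np.float64(-28.23)) (array([-16.9 ,  14.95,  -0.14]), np.float64(7.77))
[[-1.39608113e-06 -9.66557338e-01 -2.56450603e-01  6.89909267e-02]
 [ 9.99999906e-01  1.10098646e-04 -4.20403517e-04 -2.74088738e-04]
 [ 4.34578969e-04 -2.56450580e-01  9.66557247e-01 -1.59636747e-01]
 [ 0.00000000e+00  0.00000000e+00  0.00000000e+00  1.00000000e+00]]
```

```bash
python3 -m crank '[[[-2,1.8,-0.8,1],[-4,3.5,-0.8,2],[-6,5.3,-0.8,3],[-8,7,-0.8,4],[-10,8.8,-0.8,5],[-12,10.6,-0.8,6],[-14,12.4,-0.8,7],[-16,14.2,-0.8,7.8],[-16.9,14.9,-0.8,7.8],[-16.9,14.9,-0.8,7.8],[-16.9,14.9,-0.8,7.8]]]' 1 20
python3 - <<'E'
from h import *
print(arm.get_state()['eef_pos'],arm.get_state()['ee_rot'],arm.get_state()['q'])
C=cam('wrist');p_,d=arm.grab_frame('wrist');cv2.imwrite('pics/w1.png',cv2.resize(p_[:,:,::-1],(800,600)))
p=np.load('p.npy')
P=[[0,0,52]]+[stud(a) for a in(30,90,150,210,270,330)]+[[-109,18,70],[-178.6,.7,36.5],[-235,-63,22.5],[-235,63,22.5]]
print((proj(C,ch(p,P))*800/560).round().tolist())
print([(r['score'],r['extent']) for r in arm.recognise('sample','wrist')])
print([(r['score'],r['extent']) for r in arm.recognise('gate_knob','wrist')])
E
```

```text
t: 2.48
eef_pos: [0.5075, -0.1108, 0.2465]
ee_rot: [-3.141, -0.0, 2.868]
force: [-0.1, -0.3, 0.2]
width: 0.0007
gripper_force: 0.0
[ 0.50752895 -0.11079345  0.24651296] [-3.14146713e+00 -2.31947484e-04  2.86811418e+00] [ 1.63247863e-01  8.81592590e-02 -2.95452868e-01  1.68548059e-05
 -1.18744747e+00 -2.00752895e+00]
[[552.0, 322.0], [655.0, 309.0], [599.0, 233.0], [496.0, 251.0], [458.0, 342.0], [516.0, 409.0], [610.0, 394.0], [433.0, 258.0], [340.0, 242.0], [255.0, 288.0], [298.0, 139.0]]
[(0.94, [162.3, 27.2, 37.5, 41.9]), (0.79, [410.1, 168.3, 43.0, 36.5]), (0.64, [221.6, 151.9, 35.0, 34.6]), (0.57, [100.6, 165.6, 34.0, 31.6]), (0.27, [216.9, 223.6, 25.8, 12.9]), (0.22, [1.0, 186.1, 102.5, 80.6])]
[(0.81, [289.1, 171.6, 22.8, 44.3]), (0.69, [303.6, 138.5, 161.1, 131.3]), (0.53, [413.0, 166.7, 40.5, 37.5])]
```

View pics/w1.png

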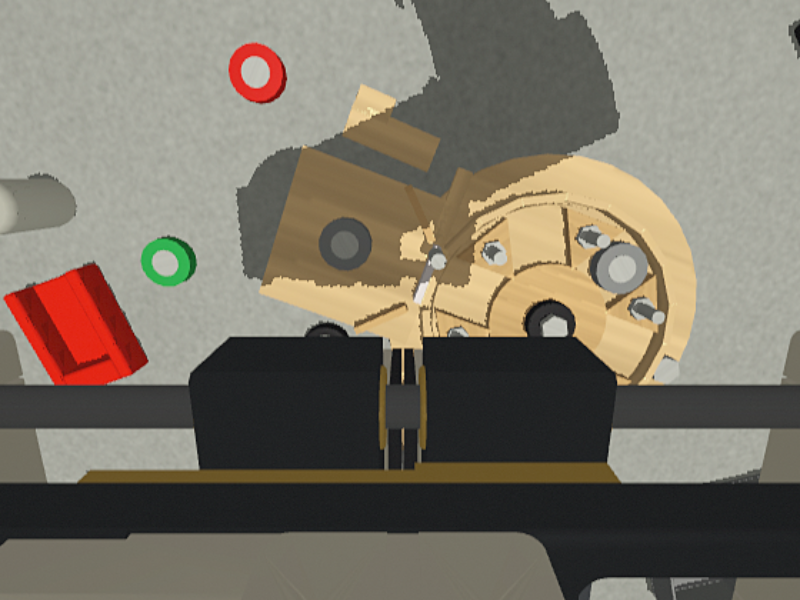

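The wrist view shows the hub at (554,327), the knob top at (437,261), the puck at (345,243) and the deck's outer corners at (262,293) and (303,147). That is about 5 px off my prediction, so I'll refit.

Run:
```python
from h import *
C=cam('wrist');p=np.load('p.npy')
P=np.array([[0,0,52],stud(30),stud(90),stud(150),[-235,-63,22.5],[-235,63,22.5]])
uv=np.array([[554,327],[656,318],[605,240],[500,258],[262,293],[303,147]])*.7
q,r=fit(C,P,uv,p);print(p,q,r.round(1).tolist());p=q;np.save('p.npy',p)
print('knob',inv(p,pix2z(C,(437*.7,261*.7),.07)),'sample',inv(p,pix2z(C,(345*.7,243*.7),.0365)))
yaw=p[2]+np.radians(110)
for P in([-109,-12,150],[-109,-12,48],[-109,54,48]): print(P,move(ch(p,[P])[0],yaw))
```

```text
[ 0.57985733 -0.00833235  0.94970109] [ 0.58606957 -0.00850586  0.9433749 ] [[0.6, 1.1], [1.3, -1.1], [-1.6, 0.4], [0.2, 0.1], [-1.6, 0.1], [0.2, -0.6]]
knob [-110.278082     20.92386926] sample [-179.61307547    4.64266243]
[-109, -12, 150] (array([-0.86,  0.59,  3.87]), np.float64(0.02))
[-109, -12, 48] (array([-0.86,  0.59,  7.95]), np.float64(0.02))
[-109, 54, 48] (array([1.62, 1.5 , 7.95]), np.float64(0.02))
```

```bash
python3 -m crank '[[[-0.6,0.69,2.4,0],[-0.6,0.69,4.8,0],[-0.6,0.69,7,0],[-0.6,0.69,7.95,0],[-0.6,0.69,7.95,0]]]' 1 20
python3 - <<'E'
from h import *
p=np.load('p.npy');s=arm.get_state();print(inv(p,s['eef_pos']),s['eef_pos'],move(ch(p,[-109,57,48])[0],p[2]+np.radians(110)))
E
```

```text
t: 3.25
eef_pos: [0.525, -0.1, 0.0462]
ee_rot: [-3.14, -0.004, 2.865]
force: [-0.9, 0.2, 1.0]
width: 0.0008
gripper_force: 0.0
[-109.92895332   -4.24997123] [ 0.5249753  -0.09999316  0.04616848] (array([ 2.29,  0.88, -0.07]), np.float64(0.02))
```

```bash
python3 -m crank '[[[0.3,0.12,0,0],[0.6,0.24,0,0],[0.9,0.35,0,0],[1.2,0.47,0,0],[1.5,0.58,0,0],[1.8,0.7,0,0],[2.1,0.81,0,0],[2.3,0.88,0,0],[2.3,0.88,0,0]]]'
python3 - <<'E'
from h import *
p=np.load('p.npy');s=arm.get_state();print(inv(p,s['eef_pos']),s['eef_pos'])
E
```

```text
t: 4.38
eef_pos: [0.4768, -0.0616, 0.0477]
ee_rot: [-3.141, -0.001, 2.867]
force: [1.2, -0.1, 0.1]
width: 0.0005
gripper_force: 0.4
[-107.11132691   57.26893554] [ 0.47682715 -0.06159693  0.04774992]
```

```bash
python3 -m crank '[[[-0.4,-0.1,0,0],[-0.4,-0.4,-2.4,0],[-0.5,-2.2,-4.5,0],[-1,-4,-6,0],[-1,-4.5,-6.5,0],[-1,-4.5,-6.5,0],[-1,-4.5,-6.5,0]]]'
python3 - <<'E'
from h import *
s=arm.get_state();p=np.load('p.npy');print(inv(p,s['eef_pos']),s['eef_pos'])
C=cam('wrist');p_,d=arm.grab_frame('wrist');cv2.imwrite('pics/w2.png',cv2.resize(p_[:,:,::-1],(800,600)))
P=[[0,0,52]]+[stud(a) for a in(30,90,150,210,270,330)]+[[-109,74,70],[-179,2,36.5],[-235,-63,22.5],[-235,63,22.5],[-148,63,36],[-115,25,36],[-115,-25,36]]
print((proj(C,ch(p,P))*800/560).round().tolist())
E
```

```text
t: 5.25
eef_pos: [0.4701, -0.1765, 0.2089]
ee_rot: [-3.141, -0.003, 2.866]
force: [-0.2, 0.3, -0.1]
width: 0.0003
gripper_force: 0.0
[-204.06621829   -4.77261791] [ 0.47013425 -0.17650824  0.20885835]
[[668.0, 369.0], [785.0, 358.0], [731.0, 276.0], [617.0, 295.0], [568.0, 391.0], [626.0, 463.0], [730.0, 448.0], [587.0, 223.0], [438.0, 279.0], [340.0, 328.0], [395.0, 170.0], [511.0, 214.0], [532.0, 280.0], [505.0, 341.0]]
```

View pics/w2.png

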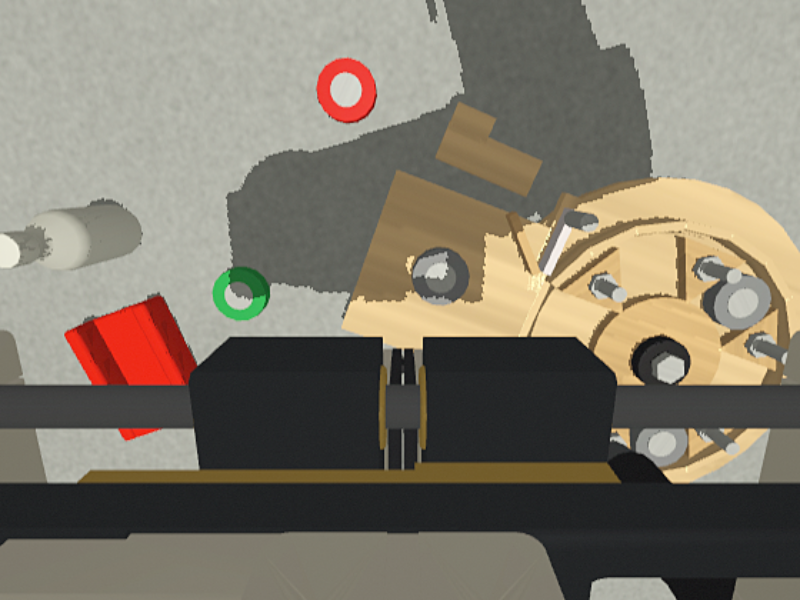

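The gate stands open, with its knob at (590,224), and the puck is at (440,276). Changer features match the prediction. I'll check the finger geometry from depth, then go behind the puck.

Run:
```python
from h import *
c=arm.get_calibration('wrist');K=np.array(c['mtx']);M=np.array(c['mount'])
p_,d=arm.grab_frame('wrist')
v,u=np.mgrid[:420,:560];X=np.stack([(u-K[0,2])/K[0,0]*d,(v-K[1,2])/K[1,1]*d,d],-1)[d>0]
T=1000*(X@M[:3,:3].T+M[:3,3])
for z in range(-110,10,8):
    m=(abs(T[:,2]-z)<4)
    if m.sum()>5:print(z,m.sum(),'x',np.percentile(T[m,0],[1,99]).round(),'y',np.percentile(T[m,1],[1,99]).round(1))
p=np.load('p.npy');C=cam('wrist');print(inv(p,pix2z(C,(308,193.2),.0365)))
yaw=p[2]+np.radians(100)
for P in([-240,1,200],[-240,1,26],[-205,1,26]): print(P,move(ch(p,[P])[0],yaw))
```

```text
-110 21403 x [18. 27.] y [-50.7  50. ]
-102 10519 x [25. 26.] y [-56.1  54.6]
-94 20652 x [22. 39.] y [-46.1  33.2]
-86 12255 x [23. 39.] y [-70.8  69.6]
-78 4660 x [-21.  39.] y [-81.3  80.8]
-70 2965 x [-28.  39.] y [-82.   81.2]
-62 35 x [0. 7.] y [-4.4  3.7]
-54 16 x [-6.  6.] y [-4.4  3.7]
-46 548 x [-9.  4.] y [-4.4  3.6]
-30 102 x [ 9. 11.] y [-4.7  4. ]
-22 188 x [ 5. 12.] y [-6.5  5.5]
-14 174 x [ 9. 12.] y [-6.8  6.1]
-6 300 x [-101.   11.] y [ -6.6 136.2]
2 344 x [-109.   10.] y [  1.6 138.1]
[-178.45466028    4.63240379]
[-240, 1, 200] (array([ 0.72, -1.28,  0.36]), np.float64(2.05))
[-240, 1, 26] (array([ 0.7 , -1.28,  7.32]), np.float64(2.05))
[-205, 1, 26] (array([0.21, 0.03, 7.32]), np.float64(2.05))
```

```bash
python3 -m crank '[[[0.6,-0.68,1.5,1],[0.6,-0.68,3.8,2],[0.6,-0.68,6,2],[0.6,-0.68,7.3,2],[0.6,-0.68,7.3,2]]]'
python3 - <<'E'
from h import *
p=np.load('p.npy');s=arm.get_state();print(inv(p,s['eef_pos']),s['eef_pos'])
yaw=p[2]+np.radians(100)
for P in([-180,3,27],[-150,1,27],[-125,0,27],[-98,0,27]): print(P,move(ch(p,[P])[0],yaw))
E
```

```text
t: 5.98
eef_pos: [0.4506, -0.1884, 0.0254]
ee_rot: [-3.139, -0.004, 2.694]
force: [-0.4, -0.2, -0.0]
width: 0.0008
gripper_force: 0.0
[-225.19863182    4.05354294] [ 0.45058311 -0.18843438  0.02537974]
[-180, 3, 27] (array([-0.36,  1.77, -0.07]), np.float64(0.06))
[-150, 1, 27] (array([-0.66,  2.94, -0.07]), np.float64(0.06))
[-125, 0, 27] (array([-0.88,  3.91, -0.08]), np.float64(0.06))
[-98, 0, 27] (array([-1.07,  4.98, -0.08]), np.float64(0.06))
```

```bash
python3 -m crank '[[[-0.08,0.4,-0.1,0],[-0.17,0.8,-0.1,0],[-0.25,1.2,-0.1,0],[-0.33,1.6,-0.1,0],[-0.41,1.95,-0.1,0],[-0.5,2.3,-0.1,0],[-0.58,2.65,-0.1,0],[-0.66,2.95,-0.1,0],[-0.74,3.3,-0.1,0],[-0.82,3.6,-0.1,0],[-0.88,3.9,-0.1,0],[-0.88,3.9,-0.1,0]]]'
python3 - <<'E'
from h import *
p=np.load('p.npy');s=arm.get_state();print(inv(p,s['eef_pos']),s['eef_pos'])
C=cam('wrist');p_,d=arm.grab_frame('wrist');cv2.imwrite('pics/w3.png',cv2.resize(p_[90:300,280:],(800,600))[:,:,::-1])
yaw=p[2]+np.radians(100)
P=[[0,0,52],[-97,1,36.5],[-70,0,36.5],stud(150),stud(210)]
print(((proj(C,ch(p,P))-[280,90])*800/280).round().tolist())
for P in([-98,0,28],): print(P,move(ch(p,[P])[0],yaw))
E
```

```text
t: 7.48
eef_pos: [0.5161, -0.1118, 0.0313]
ee_rot: [3.141, 0.003, 2.691]
force: [0.5, -0.4, -0.2]
width: 0.0006
gripper_force: 0.5
[-124.74528661   -3.9695404 ] [ 0.51605021 -0.11182301  0.03134657]
[[742.0, 633.0], [164.0, 495.0], [309.0, 525.0], [462.0, 370.0], [322.0, 806.0]]
[-98, 0, 28] (array([-0.09,  1.09,  0.11]), np.float64(0.03))
```

View pics/w3.png

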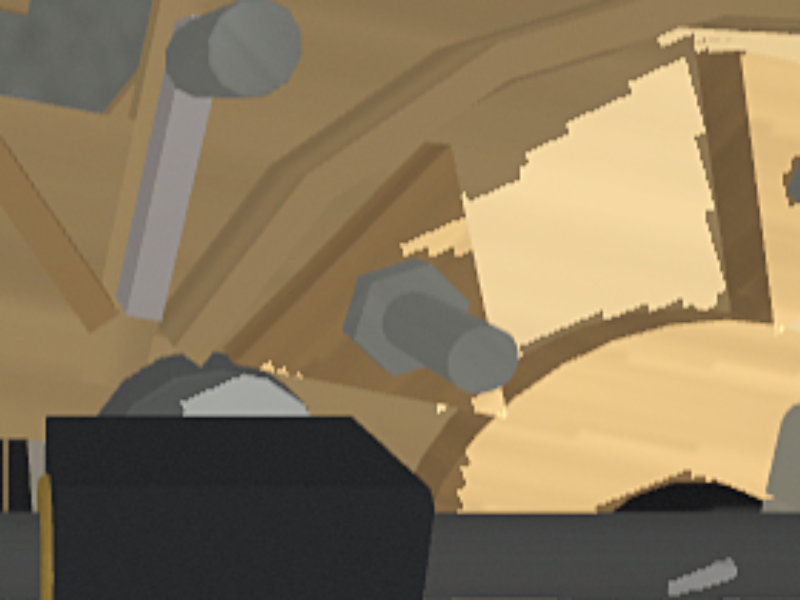

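The puck is at the mouth, its rim at about (200,390), and the gate's end is clear of it. I'll push it home, correcting the sideways and height drift.

```bash
python3 -m crank '[[[0.03,0.1,0.1,0],[0,0.35,0.1,0],[-0.03,0.6,0.1,0],[-0.06,0.85,0.1,0],[-0.08,1.0,0.1,0],[-0.08,1.0,0.1,0]]]'
python3 - <<'E'
from h import *
p=np.load('p.npy');s=arm.get_state();print(inv(p,s['eef_pos']),s['eef_pos'])
C=cam('wrist');p_,d=arm.grab_frame('wrist')
print(move(ch(p,[-97.5,0,28])[0],p[2]+np.radians(100)))
E
```

```text
t: 8.28
eef_pos: [0.5219, -0.0911, 0.0267]
ee_rot: [-3.135, -0.007, 2.692]
force: [-6.7, -12.5, 4.6]
width: 0.0004
gripper_force: 7.8
[-104.51886098    3.49011505] [ 0.5218854  -0.09106957  0.02670036]
(array([-0.18,  0.25, -0.05]), np.float64(0.03))
```

```bash
python3 -m crank '[[[0,-0.4,0,0],[0,-0.6,-0.5,0],[0,-1.5,-2.5,0],[-1,-3,-4.5,0],[-2,-3.5,-6,0],[-2,-3.5,-6,0],[-2,-3.5,-6,0]]]'
python3 - <<'E'
from h import *
p=np.load('p.npy');s=arm.get_state();print(inv(p,s['eef_pos']),s['eef_pos'])
C=cam('wrist');p_,d=arm.grab_frame('wrist');cv2.imwrite('pics/w4.png',cv2.resize(p_[70:280,250:530],(800,600),interpolation=2)[:,:,::-1])
P=[[0,0,52],[-70,0,36.5],stud(150),stud(90),stud(210),[-109,74,70]]
print(((proj(C,ch(p,P))-[250,70])*800/280).round().tolist())
print([(r['score'],r['extent'],inv(p,pix2z(C,(r['extent'][0]+r['extent'][2]/2,r['extent'][1]+r['extent'][3]/2),.03))) for r in arm.recognise('sample','wrist')])
E
```

```text
t: 9.2
eef_pos: [0.5336, -0.1895, 0.1782]
ee_rot: [3.141, 0.001, 2.692]
force: [-0.7, 0.3, -0.5]
width: 0.0001
gripper_force: 0.0
[-177.35493878  -63.74902939] [ 0.53355935 -0.18950693  0.17815571]
[[698.0, 280.0], [458.0, 235.0], [544.0, 111.0], [815.0, 13.0], [469.0, 370.0], [441.0, -62.0]]
[(0.91, [173.7, 0.0, 42.0, 17.0], array([-277.66568626,   82.884171  ])), (0.87, [512.4, 78.3, 47.6, 48.3], array([31.42896073, 62.44889523])), (0.86, [472.7, 210.8, 49.9, 32.9], array([ 37.7590871 , -55.47945243])), (0.82, [384.8, 126.4, 49.9, 42.9], array([-69.00281803,   3.79083471])), (0.69, [120.2, 153.3, 45.1, 39.4], array([-310.87366294,  -63.33618018])), (0.61, [275.1, 1.2, 85.8, 51.5], array([-173.34562306,   87.50476867])), (0.59, [402.2, 201.4, 48.0, 44.0], array([-32.86566396, -64.09458241])), (0.5, [372.6, 56.1, 186.8, 202.4], array([-14.90317068,   4.66885044]))]
```

View pics/w4.png

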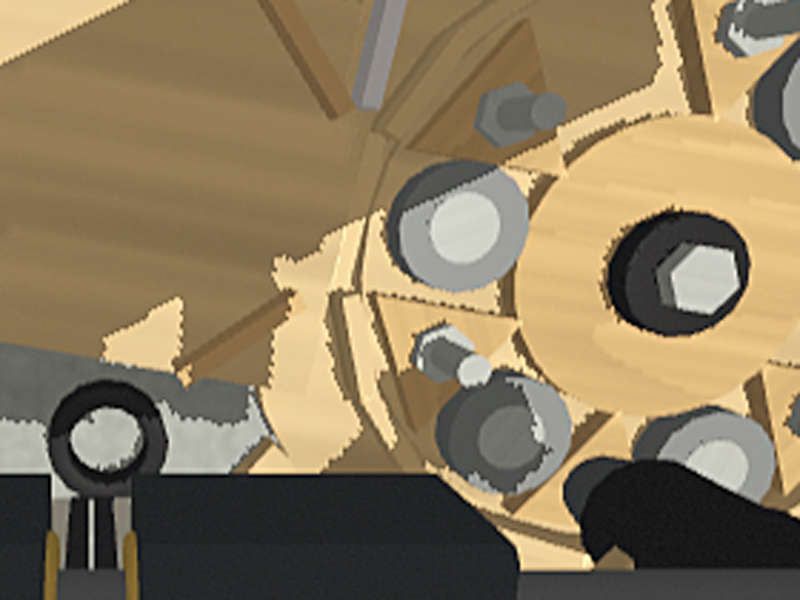

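The puck's top centre is at (465,226), seated against the hub. That is about 2 mm from the predicted home, so it is in. Now I'll close the gate.

Run:
```python
from h import *
p=np.load('p.npy')
yaw=p[2]+np.radians(100)
for P in([-109,102,110],[-109,102,48],[-109,34,48]): print(P,move(ch(p,[P])[0],yaw))
```

```text
[-109, 102, 110] (array([6.01, 3.87, 2.69]), np.float64(0.04))
[-109, 102, 48] (array([6.01, 3.87, 5.17]), np.float64(0.04))
[-109, 34, 48] (array([3.33, 3.39, 5.17]), np.float64(0.04))
```

```bash
python3 -m crank '[[[2,1.3,0,0],[4,2.6,0.5,0],[6,3.87,1.5,0],[6,3.87,3.5,0],[6,3.87,5.1,0],[6,3.87,5.1,0]]]'
python3 - <<'E'
from h import *
p=np.load('p.npy');s=arm.get_state();print(inv(p,s['eef_pos']),s['eef_pos'])
yaw=p[2]+np.radians(100)
for P in([-109,102,48],[-109,34,48]): print(P,move(ch(p,[P])[0],yaw))
E
```

```text
t: 10.05
eef_pos: [0.4377, -0.0378, 0.0479]
ee_rot: [-3.137, -0.005, 2.693]
force: [0.3, -0.2, 0.0]
width: 0.0008
gripper_force: 0.0
[-110.77079345  102.92465445] [ 0.43771851 -0.03775681  0.04793085]
[-109, 102, 48] (array([-0.05,  0.06, -0.  ]), np.float64(0.05))
[-109, 34, 48] (array([-2.73, -0.42, -0.01]), np.float64(0.05))
```

```bash
python3 -m crank '[[[-0.3,0,0,0],[-0.65,-0.05,0,0],[-1,-0.1,0,0],[-1.35,-0.16,0,0],[-1.7,-0.23,0,0],[-2.05,-0.3,0,0],[-2.4,-0.37,0,0],[-2.65,-0.42,0,0],[-2.73,-0.42,0,0],[-2.73,-0.42,0,0],[-2.73,-0.42,0,0]]]'
python3 - <<'E'
from h import *
p=np.load('p.npy');s=arm.get_state();print(inv(p,s['eef_pos']),s['eef_pos'])
E
```

```text
t: 11.42
eef_pos: [0.4939, -0.0769, 0.0492]
ee_rot: [-3.139, -0.006, 2.691]
force: [-8.7, 5.7, 4.4]
width: 0.0008
gripper_force: 5.0
[-109.42499179   34.45603414] [ 0.49393694 -0.07686247  0.04921437]
```

```bash
python3 -m crank '[[[0.4,0,0,0],[0.4,0,-1.9,0],[0.4,0,-2.2,0]]]'
python3 - <<'E'
from h import *
p=np.load('p.npy');s=arm.get_state();print(inv(p,s['eef_pos']),s['eef_pos'])
yaw=p[2]+np.radians(100)
for a in(68,): 
  for z in(95,48):print(a,move(ch(p,[[77*np.cos(np.radians(a)),77*np.sin(np.radians(a)),z]])[0],yaw))
E
```

```text
t: 11.8
eef_pos: [0.4908, -0.0719, 0.1083]
ee_rot: [3.139, 0.005, 2.693]
force: [0.1, 0.5, -0.8]
width: 0.0003
gripper_force: 0.0
[-107.29448917   39.91152056] [ 0.49077121 -0.07193504  0.10827791]
68 (array([0.27, 5.58, 0.55]), np.float64(0.05))
68 (array([0.28, 5.58, 2.43]), np.float64(0.05))
```

```bash
python3 -m crank '[[[0.2,1.5,0,0],[0.2,3.5,0,0],[0.2,5.4,0,0],[0.2,5.58,0,0],[0.2,5.58,0.2,0]]]'
python3 - <<'E'
from h import *
p=np.load('p.npy');s=arm.get_state();print(inv(p,s['eef_pos']),s['eef_pos'])
C=cam('wrist');p_,d=arm.grab_frame('wrist');cv2.imwrite('pics/w5.png',cv2.resize(p_,(800,600))[:,:,::-1])
P=[stud(90),stud(150),stud(30),[-109,18,70],[0,0,52]]
print((proj(C,ch(p,P))*800/560).round().tolist())
yaw=p[2]+np.radians(100);a=68
print(move(ch(p,[[77*np.cos(np.radians(a)),77*np.sin(np.radians(a)),48]])[0],yaw))
E
```

```text
t: 12.42
eef_pos: [0.5445, 0.0558, 0.0999]
ee_rot: [3.141, 0.0, 2.693]
force: [-0.4, -0.6, -0.5]
width: 0.0008
gripper_force: 0.0
[27.64123633 71.40349622] [0.54449234 0.05578902 0.09991891]
[[343.0, 316.0], [188.0, 370.0], [470.0, 417.0], [80.0, 402.0], [324.0, 453.0]]
(array([-0.03,  0.09,  2.04]), np.float64(0.04))
```

View pics/w5.png

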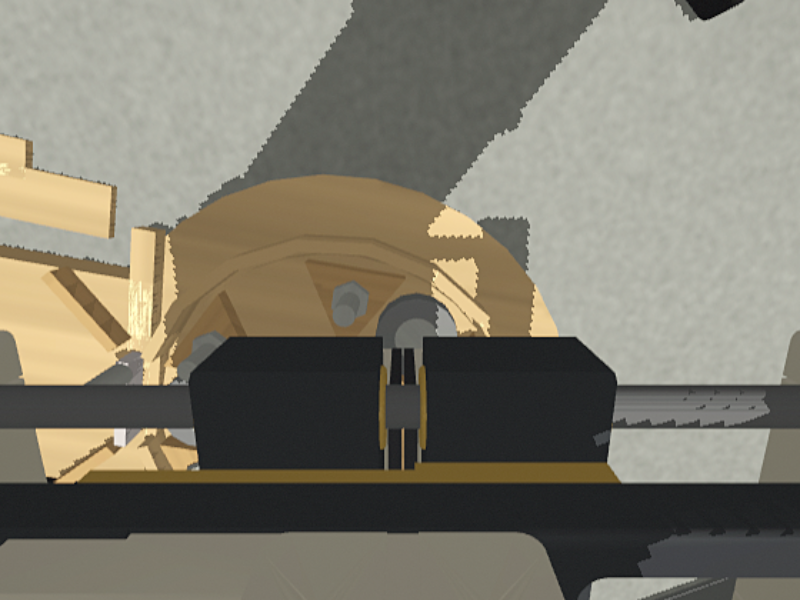

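The stud at 90° shows at (343,316), exactly as predicted. I'll descend and push.

```bash
python3 -m crank '[[[0,0.08,1,0],[0,0.08,2,0],[0,0.08,2.05,0]]]'
python3 - <<'E'
from h import *
p=np.load('p.npy');s=arm.get_state();print(inv(p,s['eef_pos']),s['eef_pos'],s['force'])
yaw=p[2]+np.radians(100)
for a in range(74,135,6): print(a,move(ch(p,[[77*np.cos(np.radians(a)),77*np.sin(np.radians(a)),48]])[0],yaw))
E
```

```text
t: 12.85
eef_pos: [0.5436, 0.0557, 0.0474]
ee_rot: [-3.139, -0.003, 2.691]
force: [0.3, -0.3, 0.2]
width: 0.0004
gripper_force: 0.0
[27.06000974 72.08334914] [0.54360075 0.05571761 0.04744504] [ 0.32183404 -0.29356482  0.20677171]
74 (array([ 0.12, -0.22, -0.02]), np.float64(0.02))
80 (array([ 0.24, -0.51, -0.02]), np.float64(0.02))
86 (array([ 0.34, -0.82, -0.02]), np.float64(0.02))
92 (array([ 0.4 , -1.14, -0.02]), np.float64(0.02))
98 (array([ 0.43, -1.46, -0.02]), np.float64(0.02))
104 (array([ 0.42, -1.78, -0.02]), np.float64(0.02))
110 (array([ 0.39, -2.1 , -0.02]), np.float64(0.02))
116 (array([ 0.31, -2.42, -0.01]), np.float64(0.02))
122 (array([ 0.21, -2.72, -0.01]), np.float64(0.02))
128 (array([ 0.07, -3.01, -0.01]), np.float64(0.02))
134 (array([-0.09, -3.29, -0.01]), np.float64(0.02))
```

```bash
python3 -m crank '[[[0.12,-0.22,0,0],[0.24,-0.5,0,0],[0.34,-0.82,0,0],[0.4,-1.14,0,0],[0.43,-1.46,0,0],[0.42,-1.78,0,0],[0.39,-2.1,0,0],[0.31,-2.42,0,0],[0.21,-2.72,0,0],[0.07,-3.0,0,0],[0.07,-3.0,0,0],[0.07,-3.0,0,0]]]'
python3 - <<'E'
from h import *
p=np.load('p.npy');s=arm.get_state();print(inv(p,s['eef_pos']),s['eef_pos'],s['force'])
E
```

```text
t: 14.35
eef_pos: [0.5113, -0.0095, 0.049]
ee_rot: [-3.141, -0.0, 2.692]
force: [-0.3, 0.5, -0.2]
width: 0.0006
gripper_force: 0.0
[-44.68233642  59.93979265] [ 0.51131449 -0.00948996  0.04896568] [-0.33505386  0.47800728 -0.15053698]
```

```bash
python3 - <<'E'
from h import *
print(move([.488,.245,.2]))
E
python3 -m crank '[[[0.2,0.3,-1,0],[0.2,0.3,-3.4,0],[1.5,2,-5.5,0],[3,4,-6,0],[4,6,-6,0],[5.2,8.3,-6,0],[5.2,8.8,-6,0],[5.2,8.8,-6,0]]]'
python3 - <<'E'
from h import *
p=np.load('p.npy');s=arm.get_state();print(s['eef_pos'])
C=cam('wrist');p_,d=arm.grab_frame('wrist');P2,d2=arm.grab_frame('top')
a=cv2.resize(p_,(560,420));b=cv2.resize(P2[120:245,215:345],(520,500),interpolation=2)
o=np.zeros((500,800,3),np.uint8);o[:240,:280]=cv2.resize(p_,(280,210))[:240] if 0 else np.pad(cv2.resize(p_,(280,210)),((0,30),(0,0),(0,0)));o[:,280:]=b
cv2.imwrite('pics/m6.png',o[:,:,::-1])
for r in arm.recognise('shutter_top','wrist')[:4]+arm.recognise('shutter','wrist')[:3]:
    l,t,w,h=r['extent'];print(r['score'],r['extent'],pix2z(C,(l+w/2,t+h/2),.05))
Q=np.array([stud(a) for a in (30,90,150,330,270)]+[[-109,18,70],[-70*.5,-70*.866,36.5]])
print(((proj(cam('top'),ch(p,Q))-[215,120])*4+[280,0]).round().tolist())
E
```

```text
(array([ 5.27,  8.76, -6.04]), 0)
t: 15.35
eef_pos: [0.4896, 0.2464, 0.1985]
ee_rot: [-3.141, -0.0, 2.694]
force: [-0.9, 0.2, -0.7]
width: 0.0007
gripper_force: 0.0
[0.48964322 0.24637143 0.19850128]
0.93 [266.9, 106.9, 30.9, 30.0] [0.42600473 0.27714516 0.05      ]
0.21 [24.2, 242.6, 122.8, 94.5] [0.48964261 0.01916461 0.05      ]
[[371.0, 210.0], [413.0, 299.0], [513.0, 306.0], [427.0, 130.0], [526.0, 137.0], [575.0, 315.0], [552.0, 186.0]]
```

View pics/m6.png

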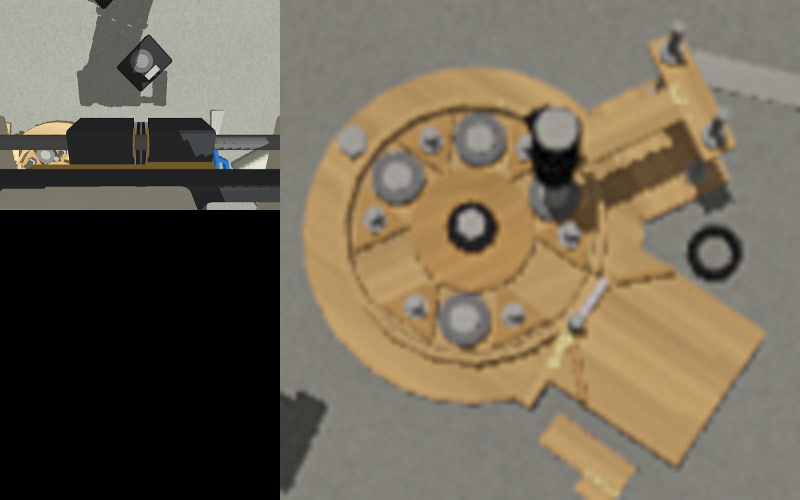

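In the top crop the studs, the gate knob at (577,323) and the puck under the microscope at (555,200) all lie where expected, so the wheel is in its click and the gate is shut. The smaller camera's button is at wrist pixel (282,122), about (0.426, 0.277).

```bash
python3 - <<'E'
from h import *
print(move([.426,.277,.07]))
E
python3 -m crank '[[[1.4,0,0,0],[2.83,0.02,2,0],[2.83,0.02,4.4,0],[2.83,0.02,5.1,0],[2.83,0.02,5.1,0],[2.83,0.02,5.1,0]]]'
python3 - <<'E'
from h import *
print(move([.426,.277,.045]))
E
```

```text
(array([2.87, 0.08, 5.16]), 0)
t: 16.3
eef_pos: [0.4271, 0.2765, 0.0727]
ee_rot: [3.14, 0.001, 2.691]
force: [-0.2, 0.4, 0.6]
width: 0.0003
gripper_force: 0.0
(array([ 0.05, -0.  ,  1.11]), 0)
```

```bash
python3 -m crank '[[[0.04,0,0.5,0],[0.04,0,0.8,0],[0.04,0,0.95,0],[0.04,0,1.05,0],[0.04,0,1.15,0],[0.04,0,1.2,0],[0.04,0,1.2,0]]]'
```

```text
t: 17.18
eef_pos: [0.4254, 0.2767, 0.0438]
ee_rot: [3.141, 0.001, 2.693]
force: [-10.0, -5.0, 29.8]
width: 0.0005
gripper_force: 14.9
```

```bash
python3 -m crank '[[[0,0,-1,0],[0,0,-3,0],[0,0,-4,0],[0,0,-4,0],[0,0,-4,0],[0,0,-4,0]]]'
python3 - <<'E'
from h import *
p=np.load('p.npy');P2,d2=arm.grab_frame('top')
cv2.imwrite('pics/t7.png',cv2.resize(P2[120:260,140:345],(800,546),interpolation=2)[:,:,::-1])
print(arm.get_state()['force'])
E
```

```text
t: 17.92
eef_pos: [0.4249, 0.2763, 0.1405]
ee_rot: [-3.14, -0.0, 2.692]
force: [0.7, 0.7, -0.7]
width: 0.0002
gripper_force: 0.0
[ 0.20232956  0.54778078 -0.83814007]
```

View pics/t7.png

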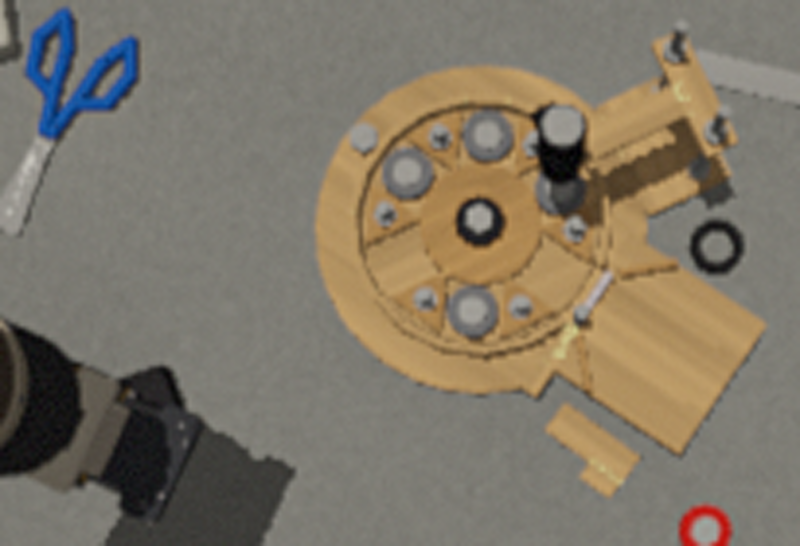

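The gate is shut, with its knob at (583,313). The puck is under the microscope at (562,192), the other pucks are in their pockets, and the arm is clear.

```bash
python3 -c "
from station import arm
print(arm.job_done())"
```

```text
the job is handed in; nothing more can be done
None
```

I've handed the job in, though no verdict came back: the puck is home under the microscope, the gate is shut, the wheel is one click on, the button was pressed fully and released, and the last picture shows nothing out of place.

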